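# Feed the spacer blocks up to the stop

## Task

Push the row of five wooden spacer blocks along the feed track, all together as one closed row, until the leading block sits fully against the dark steel end stop and no gaps are left between the blocks. Only push them: do not lift any block out of the track or let the row come apart. Leave the spare block beside the track and everything else on the table where it is.

Things in the scene. Friction and masses are not known exactly. Their poses are not given: they have to be found in the camera images.
- track: fixed straight feed track, a plywood base 470 mm long (its own y axis), 100 mm wide (its x axis) and 12 mm thick, with two low aluminium lips 450 mm long along it. The clear channel between the lips is 40.5 mm wide; its floor is 12 mm and the lips' tops are 22 mm above the table. Origin: centre of the underside. The track lies across the front of the robot, turned up to 0.35 rad; which end carries the end stop changes from run to run
- end_stop: dark steel stop fixed on the channel floor at one end of the track, 24 mm along the track, 40 mm across, its body 36 mm high, with a black round knob on top (28 mm across; 72 mm above the table). Origin: centre of its underside, on the channel's centre line, 212 mm from the track's origin. Its face towards the blocks is 12 mm from its origin
- cover_plate: flat steel plate 3 mm thick, 24 x 40 mm, fixed on the channel floor at the other, open end of the track, 212 mm from the track's origin. Origin: centre of its underside
- block1: loose plain wooden spacer block, 34 mm along the track, 38 mm across and 40 mm high, a dark dot on top, 40 to 80 g, sliding freely on the floor. Number 1 of five standing in the channel in a row, touching or within 0.5 mm, in the order block1 to block5 towards the track's +y (an end block of the row; its neighbour is block2). Either end of the row may be the one nearer the stop. Origin: centre of its underside; its top is 52 mm above the table
- block2: loose plain wooden spacer block, 34 mm along the track, 38 mm across and 40 mm high, a dark dot on top, 40 to 80 g, sliding freely on the floor. Number 2 of five standing in the channel in a row, touching or within 0.5 mm, in the order block1 to block5 towards the track's +y. Either end of the row may be the one nearer the stop. Origin: centre of its underside; its top is 52 mm above the table
- block3: loose plain wooden spacer block, 34 mm along the track, 38 mm across and 40 mm high, a dark dot on top, 40 to 80 g, sliding freely on the floor. Number 3 of five standing in the channel in a row, touching or within 0.5 mm, in the order block1 to block5 towards the track's +y (the middle block). Either end of the row may be the one nearer the stop. Origin: centre of its underside; its top is 52 mm above the table
- block4: loose plain wooden spacer block, 34 mm along the track, 38 mm across and 40 mm high, a dark dot on top, 40 to 80 g, sliding freely on the floor. Number 4 of five standing in the channel in a row, touching or within 0.5 mm, in the order block1 to block5 towards the track's +y. Either end of the row may be the one nearer the stop. Origin: centre of its underside; its top is 52 mm above the table
- block5: loose plain wooden spacer block, 34 mm along the track, 38 mm across and 40 mm high, a dark dot on top, 40 to 80 g, sliding freely on the floor. Number 5 of five standing in the channel in a row, touching or within 0.5 mm, in the order block1 to block5 towards the track's +y (the other end block of the row; its neighbour is block4). Either end of the row may be the one nearer the stop. Origin: centre of its underside; its top is 52 mm above the table
- spare_block: a sixth, identical block standing on the table beside the track on the robot's side; not part of the job. Origin: centre of its underside
- tape_measure: blue tape measure standing on the table on the robot's side of the track, 60 x 36 x 50 mm high. Origin: centre of its underside
- screwdriver: screwdriver 170 mm long lying on the table beyond the track, under 35 mm high. Origin: underside of the tool, along its length
- glue_bottle: white glue bottle standing beyond the track, 56 mm across, 150 mm high. Origin: centre of its underside
- paint_tin: plain metal tin standing beyond the track, 90 mm across, 100 mm high. Origin: centre of its underside
- ear_muffs: blue ear muffs standing beyond the track, about 110 x 130 mm and 80 mm high. Origin: under the midpoint between the two cups
- try_square: carpenter's square lying on the table to the robot's right, 140 x 100 mm, 16 mm high. Origin: centre of the underside of its wooden stock
Not all that is in view belongs to the job. Leave any turquoise or yellow look-alike of the block4 alone.

How it is judged:
By the outcome, as a careful person would: the job done as asked, in the order asked, and still so for the second after the job is handed in, with the robot touching nothing.
It also fails if it takes over 38 s, if anything falls off the work surface, if the arm or the gripper's body presses on something with over 40 N, if the wrist force passes 120 N, or if a joint passes its speed limit or range.

## Robot

A 6-joint arm with a two-finger parallel gripper is mounted at the origin on the work surface. World frame = base frame: x ahead of the robot, y to its left, z up, the work surface at z = 0. Lengths are in m, angles in degrees, forces in N, time in s.
With the tool pointing down it reaches from about 0.35 to 0.875 m from the base axis. Payload 4.2 kg.
Tool frame: the origin (TCP) lies at the very end of the fingers, on their centre line; the grasp point (between the pads) lies 19 mm behind it (r.grip_point_offset is the distance from the TCP to the grasp point, in m); z points along the fingers, y is the line along which they close (so a half turn about z gives the same grasp; the last joint's range is limited). The gripper opens to 87 mm and grips with 3 to 60 N. Pads are 19 mm wide; open, the fingers measure 117 mm over their backs; the gripper's body (75 mm by 190 mm) begins 51 mm behind the grasp point.
Start: joints at [-53.537, 22.042, 0.453, 0, -68.411, -14.817], TCP at [0.231, -0.581, 0.197] pointing down, gripper open.
Joint ranges: [-179.83, 179.83], [-69.29, 118.12], [-61.27, 80.66], [-181.25, 117.63], [-171.15, -9.14], [-177.46, 177.46]. Speed limits (degrees/s): [159.86, 159.86, 180, 180, 180, 180].

## Interface

Orientations are given as a 3x3 rotation matrix whose columns are the frame's x, y, z axes.
In Python, from station import r, cams gives the robot as it stands. The module is installed in compiled form; this text tells all that it offers.
- The arm moves only by the shell command python3 -m handwheel 'ROWS'. ROWS is JSON, a list that holds one entry, the list of rows, each a list of 7 numbers: the turn, a rotation vector about the tool's x, y, z in units of 6 degrees (1.0 is 6 degrees), then the shift along the tool's x, y, z in m, then the finger opening in m, from 0 to 0.087. In form: [[[ax, ay, az, x, y, z, jaw], ...]]. A call has 1 to 12 rows; each row shifts and turns the commanded pose from where the row before left it, along the tool's axes as they then stand; what a row does not reach is not made up. A row lasts 1/10 s, in which the tool goes at most 50 mm and 8.59 degrees, less where a joint would pass 70% of its speed; a pose out of reach is approached as far as the arm can. A call with a gripper value outside its range is refused whole. The fingers move at their own pace and stop on an object; the grip force is fixed at half the most. Time passes only in rows, so rows that do not move let the fingers close. It gives the time, the measured TCP pose, the force, the opening and the grip force at its end, in the units of the state.
- r.sense(): the state, without advancing time (a new reading comes with each control period).
- cams.capture(name): name is "scene" or "side" or "wrist"; returns the picture (384x512x3 uint8, red, green, blue); there is no depth.
- cams.get_calibration(name): a dict with "camera_matrix" (3x3 intrinsics, pixels), "k1" (the pictures are not rectified: a ray, as slopes to the right and down, at radius r is drawn at 1 + k1 r^2 times it, then the intrinsics apply), "rvec" (rotation vector, rad) and "tvec" (3), from world to camera coordinates, as OpenCV has them; the wrist camera has in their place "T_tool_cam" (4x4, takes a point from camera to tool coordinates, whose origin is the TCP and whose axes are the flange's). Camera axes: x right, y down, z forward; pixel columns grow to the right and rows downward; lengths in m; the calibration is good to about 2 mm. A picture is of the moment at which its call begins: read the wrist's pose just before it. get_calibration takes no time and is no camera call.
- r.finish_job(): hands the job in; it is judged then, once.
The state is a dict: "time_s": time; "joints": joint angles; "joint_velocities": joint speeds; "effort": joint torques, N m; "tcp_pos": TCP position; "ee_rot": TCP orientation; "wrist_force": force on the tool from outside, world axes, zero at the start; "moment": the same for the moment, N m; "gripper_width": opening from 0.0 (shut) to 1.0 (fully open); "gripper_force": force on a finger pad.
Only numpy, scipy, OpenCV 4.12 (cv2) and the standard library are available. Lean on these libraries where they do the work, as an engineer would, in place of code of your own. Each camera call takes 0.05 s, during which the arm holds its last target. There are 200 camera calls.

## Working session

There is one attempt and no reset: what is moved stays moved. The work goes in short steps, Python scripts to look and compute and a shell command to move; the robot and the scene stay as the last step left them, time stands still between calls to the robot, and variables do not carry over. Pictures are saved under pics/ and viewed, at most 10 in all, crops included, and the job is handed in when it is done.

```bash
mkdir -p pics
cat > h.py <<'E'
import numpy as np, cv2
from station import r, cams
def ray(name,px,T=None):
    c=cams.get_calibration(name);K=np.array(c["camera_matrix"]);
    d=cv2.undistortPoints(np.array([[px]],float),K,np.array([c["k1"],0,0,0,0.]))[0,0]
    v=np.array([d[0],d[1],1.])
    if name=="wrist":
        M=T@np.array(c["T_tool_cam"]);return M[:3,3],M[:3,:3]@v
    R=cv2.Rodrigues(np.array(c["rvec"],float))[0];t=np.array(c["tvec"],float).ravel()
    return -R.T@t,R.T@v
def pt(name,px,z,T=None):
    o,v=ray(name,px,T);return (o+v*(z-o[2])/v[2])
def tool():
    s=r.sense();T=np.eye(4);T[:3,:3]=s["ee_rot"];T[:3,3]=s["tcp_pos"];return T
E
python3 - <<'E'
from h import *
for n in ("scene","side"):
    cv2.imwrite(f"pics/{n}0.png",cams.capture(n)[:,:,::-1])
s=r.sense();print(s["time_s"],np.round(s["ee_rot"],3),s["tcp_pos"])
E
```

```text
0.1 [[-0.93  -0.369 -0.001]
 [-0.369  0.93   0.002]
 [ 0.     0.002 -1.   ]] [ 0.23034009 -0.58037601  0.19577949]
```

View pics/scene0.png

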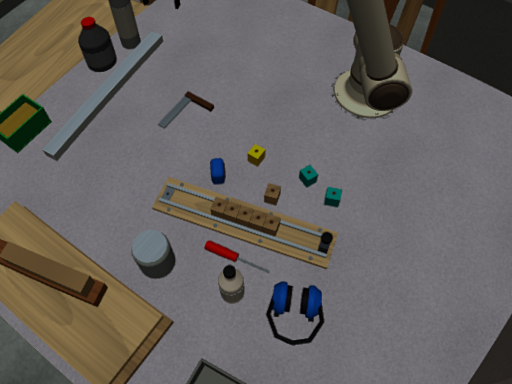

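View pics/side0.png

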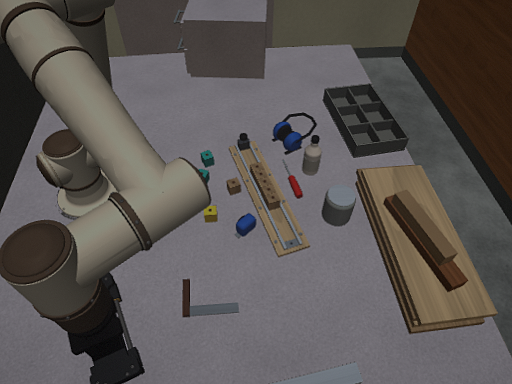

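The scene picture shows the end stop at (326,240), the cover plate near (169,193), and the row of blocks from (217,207) to (272,223). The side picture agrees. I'll zoom in for corners.

Run:
```python
from h import *
im=cv2.imread("pics/scene0.png")[165:275,145:345]
cv2.imwrite("pics/crop.png",cv2.resize(im,None,fx=4,fy=4,interpolation=cv2.INTER_CUBIC))
for n,p,z in (("stop knob",(326,237),.07),("cover",(169,193),.015),("rowA",(217,203),.052),("rowB",(274,219),.052),("tape",(217,165),.05),("spare",(272,190),.052),("yellow",(257,152),.052)):print(n,pt("scene",p,z).round(3))
```

```text
stop knob [0.526 0.148 0.07 ]
cover [ 0.622 -0.261  0.015]
rowA [ 0.59  -0.124  0.052]
rowB [0.547 0.017 0.052]
tape [ 0.498 -0.193  0.05 ]
spare [ 0.481 -0.032  0.052]
yellow [ 0.406 -0.129  0.052]
```

View pics/crop.png

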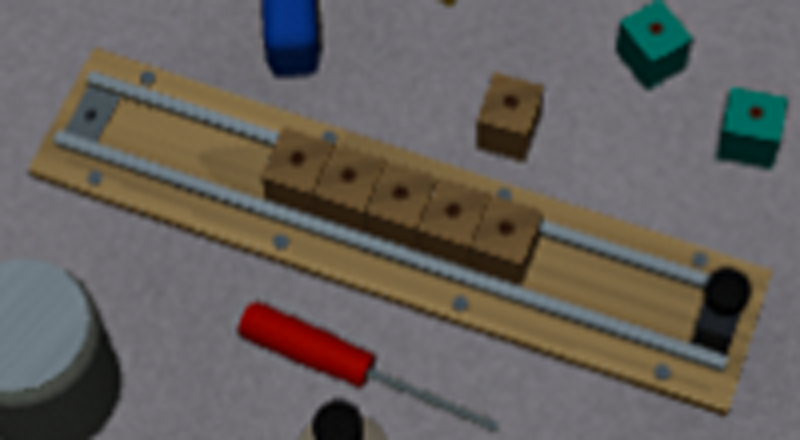

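The crop shows the dots of the end blocks at crop (297,158) and (506,228), the knob at (728,288), the cover dot at (91,115), and the tape measure at (292,40). It's clear of the channel.

Run:
```python
from h import *
P={}
for n,p,z in (("knob",(728,287),.072),("cover",(91,115),.015),("A",(297,158),.052),("B",(506,228),.052),("s1",(148,78),.012),("s2",(95,178),.012),("s3",(700,260),.012),("s4",(662,372),.012)):
    P[n]=pt("scene",(145+(p[0]+.5)/4-.5,165+(p[1]+.5)/4-.5),z)[:2];print(n,P[n].round(4))
for a,b in (("cover","knob"),("A","B")):
    d=P[b]-P[a];print(a,b,np.linalg.norm(d),np.degrees(np.arctan2(d[1],d[0])))
for a,b in (("s1","s3"),("s2","s4")):
    d=P[b]-P[a];print(np.degrees(np.arctan2(d[1],d[0])))
u=(P["knob"]-P["cover"]);u/=np.linalg.norm(u);n=np.array([-u[1],u[0]])
for k in P: print(k,((P[k]-P["cover"])@u).round(4),((P[k]-P["cover"])@n).round(4))
c=(P["cover"]+P["knob"])/2
# target: start behind row: 30mm behind A's rear face
T=tool();print("Ty",T[:3,1].round(3))
ang=np.arctan2(u[1],u[0])
for back in (.017+.04,):
    q=P["A"]-u*back;print("target",q,"d tool",T[:3,:3].T@np.r_[q-T[:2,3],0])
ay=np.degrees(np.arctan2(T[1,1],T[0,1]));print("track",np.degrees(ang),"tool y",ay, "joint6",r.sense()["joints"])
```

```text
knob [0.5242 0.1483]
cover [ 0.6257 -0.2633]
A [ 0.5895 -0.1184]
B [0.5567 0.0149]
s1 [ 0.5812 -0.2517]
s2 [ 0.6592 -0.2325]
s3 [0.4896 0.1175]
s4 [0.5673 0.1366]
cover knob 0.42395463546362405 103.84498630890144
A B 0.1372693510357077 103.84535479850163
103.94332404744326
103.98604650909722
knob 0.424 -0.0
cover 0.0 0.0
A 0.1494 0.0004
B 0.2867 0.0004
s1 0.022 0.0404
s2 0.0219 -0.0399
s3 0.4024 0.041
s4 0.4023 -0.039
Ty [-0.369  0.93   0.002]
target [ 0.60317235 -0.17372817] d tool [-4.96497366e-01  2.40533846e-01  4.34461891e-04]
track 103.84498630890144 tool y 111.63561771228726 joint6 [-5.35385708e+01  2.20848291e+01  3.87446835e-01 -2.70600620e-02
 -6.84094390e+01 -1.48158278e+01]
```

```bash
python3 -m handwheel '[[[1.3,0,0,0,0,0,0],[0,0,0,-0.03,0.02,0,0]]]' >/dev/null 2>&1 <<<'' & sleep 0; kill $! 2>/dev/null; wait; python3 -c "
from h import *
s=r.sense();print(s['time_s'],s['tcp_pos'],s['ee_rot'])"
```

```text
0.1 [ 0.23034009 -0.58037601  0.19577949] [[-9.29547425e-01 -3.68701798e-01 -7.54755742e-04]
 [-3.68702567e-01  9.29545759e-01  1.76039098e-03]
 [ 5.25206798e-05  1.91464728e-03 -9.99998166e-01]]
```

That command was malformed: the turn was on the x axis, and I'd backgrounded and killed it. The arm didn't move and no time passed. Here is the correct version, with the turn about tool z.

```bash
python3 -m handwheel '[[[0,0,1.3,0,0,0,0],[0,0,0,-0.038,0.025,0,0],[0,0,0,-0.038,0.025,0,0],[0,0,0,-0.038,0.025,0,0],[0,0,0,-0.038,0.025,0,0],[0,0,0,-0.038,0.025,0,0],[0,0,0,-0.038,0.025,0,0],[0,0,0,-0.038,0.025,0,0],[0,0,0,-0.038,0.025,0,0],[0,0,0,-0.038,0.025,0,0],[0,0,0,-0.038,0.025,0,0],[0,0,0,0,0,0,0]]]'
cat > rep.py <<'E'
from h import *
C=np.array([.6257,-.2633]);K=np.array([.5242,.1483]);u=(K-C)/np.linalg.norm(K-C);n=np.array([-u[1],u[0]])
T=tool();s=r.sense();p=T[:2,3]-C
print("t",s["time_s"],"along",(p@u).round(4),"side",(p@n).round(4),"z",T[2,3].round(4),"yawerr",np.degrees(np.arctan2(T[1,1],T[0,1])-np.arctan2(u[1],u[0])).round(2),"w",s["gripper_width"],"F",np.round(s["wrist_force"],1),"zaxis",T[:3,2].round(4))
q=C+u*.092-T[:2,3];print("to start",(T[:3,:3].T@np.r_[q,0]).round(4))
E
python3 rep.py
```

```text
time_s: 1.3
tcp_pos: [0.5427, -0.2436, 0.1958]
ee_rot: [[-0.97, -0.245, 0.0], [-0.245, 0.97, 0.001], [-0.0, 0.001, -1.0]]
wrist_force: [-0.4, -0.4, 0.0]
gripper_width: 0.034
gripper_force: 0.0
t 1.3 along 0.039 side 0.0759 z 0.1958 yawerr 0.31 w 0.03424414802793263 F [-0.4 -0.4  0. ] zaxis [ 0.e+00  6.e-04 -1.e+00]
to start [-0.0762  0.0526  0.    ]
```

```bash
python3 -m handwheel '[[[0,0,0.05,-0.025,0.0175,0,0],[0,0,0,-0.025,0.0175,0,0],[0,0,0,-0.026,0.0176,0.03,0],[0,0,0,0,0,0.03,0],[0,0,0,0,0,0.03,0],[0,0,0,0,0,0.02,0],[0,0,0,0,0,0,0],[0,0,0,0,0,0,0]]]'
python3 - <<'E'
from rep import *
np.save("T.npy",tool())
im=cams.capture("wrist");cv2.imwrite("pics/w1.png",im[:,:,::-1])
E
```

```text
time_s: 2.1
tcp_pos: [0.6011, -0.1787, 0.087]
ee_rot: [[-0.972, -0.234, -0.0], [-0.234, 0.972, -0.001], [0.001, -0.0, -1.0]]
wrist_force: [-0.7, 1.1, 0.1]
gripper_width: 0.007
gripper_force: 0.0
t 2.1 along 0.088 side 0.0036 z 0.087 yawerr -0.31 w 0.007281131778940865 F [-0.7  1.1  0.1] zaxis [-4.e-04 -5.e-04 -1.e+00]
to start [-0.0036  0.004  -0.    ]
```

View pics/w1.png

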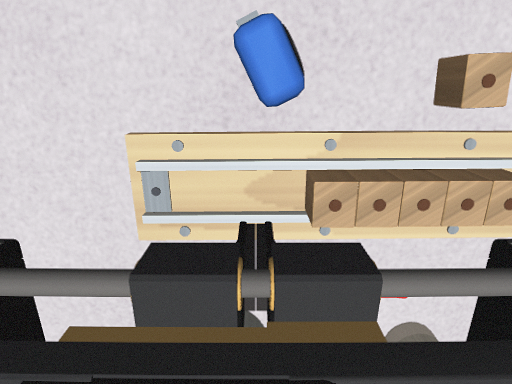

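The wrist view shows the fingers between the cover plate (dot at (156,191)) and the last block (dot at (335,205)). The channel under them is clear, so I'll cross-check positions.

Run:
```python
from rep import *
T=np.load("T.npy")
for p,z in (((156,191),.015),((335,205),.052),((379,205),.052),((467,204),.052),((330,145),.012),((325,230),.012),((178,145),.012),((185,231),.012)):
    q=pt("wrist",p,z,T)[:2]-C;print(p,(q@u).round(4),(q@n).round(4))
```

```text
t 2.15 along 0.0878 side 0.0029 z 0.088 yawerr -0.31 w 0.0030943599537355745 F [ 0.3 -0.1 -0.3] zaxis [ 1.8e-03 -6.0e-04 -1.0e+00]
to start [-0.0029  0.0042  0.    ]
(156, 191) -0.0001 -0.0002
(335, 205) 0.1496 0.0002
(379, 205) 0.1838 -0.0
(467, 204) 0.2529 0.0003
(330, 145) 0.1523 0.0396
(325, 230) 0.1531 -0.0405
(178, 145) 0.0221 0.0403
(185, 231) 0.0221 -0.0408
```

```bash
python3 -m handwheel '[[[0,0,-0.05,-0.003,0,0.02,0],[0,0,0,0,0,0.02,0],[0,0,0,0,0,0.015,0],[0,0,0,0,0,0.008,0],[0,0,0,0,0,0.004,0],[0,0,0,0,0,0,0],[0,0,0,0,0,0,0]]]'
python3 rep.py
```

```text
time_s: 2.85
tcp_pos: [0.6049, -0.1776, 0.0209]
ee_rot: [[-0.971, -0.239, 0.002], [-0.239, 0.971, -0.0], [-0.002, -0.001, -1.0]]
wrist_force: [-1.3, -0.3, 0.5]
gripper_width: 0.004
gripper_force: 0.0
t 2.85 along 0.0882 side -0.0003 z 0.0209 yawerr 0.0 w 0.004472587057057932 F [-1.3 -0.3  0.5] zaxis [ 2.e-03 -3.e-04 -1.e+00]
to start [ 0.0003  0.0038 -0.    ]
```

```bash
python3 -m handwheel '[[[0,0,0,0,0.006,0,0],[0,0,0,0,0.006,0,0],[0,0,0,0,0.004,0,0],[0,0,0,0,0.002,0,0],[0,0,0,0,0.001,0,0],[0,0,0,0,0.001,0,0],[0,0,0,0,0.001,0,0],[0,0,0,0,0.001,0,0],[0,0,0,0,0.001,0,0],[0,0,0,0,0.001,0,0],[0,0,0,0,0.001,0,0],[0,0,0,0,0.001,0,0]]]'
python3 rep.py
python3 -m handwheel '[[[0,0,0,0,0.001,0,0],[0,0,0,0,0.001,0,0],[0,0,0,0,0.001,0,0],[0,0,0,0,0.001,0,0],[0,0,0,0,0.001,0,0],[0,0,0,0,0.001,0,0],[0,0,0,0,0.001,0,0],[0,0,0,0,0.001,0,0],[0,0,0,0,0.001,0,0],[0,0,0,0,0.001,0,0],[0,0,0,0,0.001,0,0],[0,0,0,0,0.001,0,0]]]'
python3 rep.py
```

```text
time_s: 4.05
tcp_pos: [0.5978, -0.1522, 0.0197]
ee_rot: [[-0.971, -0.239, -0.0], [-0.239, 0.971, 0.0], [0.0, 0.0, -1.0]]
wrist_force: [-0.8, 0.5, 0.4]
gripper_width: 0.004
gripper_force: 0.0
t 4.05 along 0.1146 side 0.0005 z 0.0197 yawerr -0.01 w 0.004059882971610219 F [-0.8  0.5  0.4] zaxis [-0.  0. -1.]
to start [-0.0005 -0.0226 -0.    ]
time_s: 5.25
tcp_pos: [0.595, -0.1407, 0.0198]
ee_rot: [[-0.971, -0.239, 0.0], [-0.239, 0.971, -0.0], [-0.0, -0.0, -1.0]]
wrist_force: [0.0, -1.9, -0.0]
gripper_width: 0.004
gripper_force: 0.8
t 5.25 along 0.1264 side 0.0005 z 0.0198 yawerr -0.01 w 0.0038349120792969074 F [ 0.  -1.9 -0. ] zaxis [ 1.e-04 -2.e-04 -1.e+00]
to start [-0.0005 -0.0344  0.    ]
```

```bash
python3 -m handwheel '[[[0,0,0,0,0.001,0,0],[0,0,0,0,0.0015,0,0],[0,0,0,0,0.002,0,0],[0,0,0,0,0.0025,0,0],[0,0,0,0,0.0025,0,0],[0,0,0,0,0.0025,0,0],[0,0,0,0,0.0025,0,0],[0,0,0,0,0.0025,0,0],[0,0,0,0,0.0025,0,0],[0,0,0,0,0.0025,0,0],[0,0,0,0,0.0025,0,0],[0,0,0,0,0.0025,0,0]]]'
python3 -m handwheel '[[[0,0,0,0,0.0025,0,0],[0,0,0,0,0.0025,0,0],[0,0,0,0,0.0025,0,0],[0,0,0,0,0.0025,0,0],[0,0,0,0,0.0025,0,0],[0,0,0,0,0.0025,0,0],[0,0,0,0,0.0025,0,0],[0,0,0,0,0.0025,0,0],[0,0,0,0,0.0025,0,0],[0,0,0,0,0.002,0,0],[0,0,0,0,0.0015,0,0],[0,0,0,0,0.001,0,0]]]'
python3 - <<'E'
from rep import *
np.save("T.npy",tool())
cv2.imwrite("pics/w2.png",cams.capture("wrist")[:,:,::-1])
E
```

```text
time_s: 6.45
tcp_pos: [0.5884, -0.1141, 0.0197]
ee_rot: [[-0.971, -0.239, -0.0], [-0.239, 0.971, 0.0], [0.0, 0.0, -1.0]]
wrist_force: [0.7, -1.4, 0.3]
gripper_width: 0.003
gripper_force: 0.8
time_s: 7.65
tcp_pos: [0.582, -0.088, 0.0197]
ee_rot: [[-0.971, -0.239, -0.0], [-0.239, 0.971, 0.0], [0.0, 0.0, -1.0]]
wrist_force: [0.2, -1.5, -0.1]
gripper_width: 0.004
gripper_force: 0.8
t 7.65 along 0.1807 side 0.0005 z 0.0197 yawerr -0.0 w 0.004115239995185628 F [ 0.2 -1.5 -0.1] zaxis [-0.  0. -1.]
to start [-0.0005 -0.0887 -0.    ]
```

View pics/w2.png

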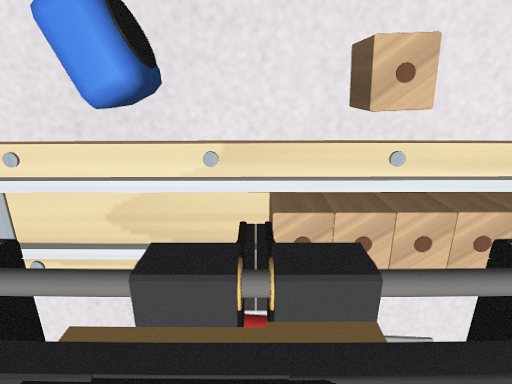

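The finger is in contact with the last block and the row is closed (dots at (363,244), (423,244) and (482,244)). I'll compute the remaining travel.

Run:
```python
from rep import *
T=np.load("T.npy")
for i,p in ((1,(363,244)),(2,(423,244)),(3,(482,244))):
    q=(pt("wrist",p,.052,T)[:2]-C)@u;a=q-i*.034;print(a,"rear",a-.017,"remaining",.412-.136-.017-a)
```

```text
t 7.7 along 0.1808 side 0.0005 z 0.0197 yawerr -0.0 w 0.007838180615791331 F [-0.2 -0.4 -0.2] zaxis [-2.e-04  1.e-04 -1.e+00]
to start [-0.0005 -0.0888 -0.    ]
0.2075041016583663 rear 0.1905041016583663 remaining 0.05149589834163365
0.20778218553816702 rear 0.190782185538167 remaining 0.05121781446183293
0.20799519600223146 rear 0.19099519600223147 remaining 0.051004803997768494
```

```bash
python3 -m handwheel '[[[0,0,0,0,0.001,0,0],[0,0,0,0,0.0015,0,0],[0,0,0,0,0.002,0,0],[0,0,0,0,0.0025,0,0],[0,0,0,0,0.0025,0,0],[0,0,0,0,0.0025,0,0],[0,0,0,0,0.0025,0,0],[0,0,0,0,0.0025,0,0],[0,0,0,0,0.0025,0,0],[0,0,0,0,0.0025,0,0],[0,0,0,0,0.0025,0,0],[0,0,0,0,0.0025,0,0]]]'
python3 -m handwheel '[[[0,0,0,0,0.0025,0,0],[0,0,0,0,0.0025,0,0],[0,0,0,0,0.0025,0,0],[0,0,0,0,0.0025,0,0],[0,0,0,0,0.002,0,0],[0,0,0,0,0.0015,0,0],[0,0,0,0,0.001,0,0],[0,0,0,0,0.001,0,0],[0,0,0,0,0.001,0,0],[0,0,0,0,0.001,0,0],[0,0,0,0,0,0,0]]]'
python3 rep.py
```

```text
time_s: 8.9
tcp_pos: [0.5755, -0.0617, 0.0198]
ee_rot: [[-0.971, -0.239, -0.0], [-0.239, 0.971, -0.0], [0.0, 0.0, -1.0]]
wrist_force: [0.6, -1.0, 0.8]
gripper_width: 0.005
gripper_force: 0.8
time_s: 10.0
tcp_pos: [0.5713, -0.0448, 0.0197]
ee_rot: [[-0.971, -0.239, -0.0], [-0.239, 0.971, 0.0], [0.0, 0.0, -1.0]]
wrist_force: [0.4, -0.1, -0.2]
gripper_width: 0.006
gripper_force: 0.4
t 10.0 along 0.2252 side 0.0005 z 0.0197 yawerr -0.0 w 0.005943219883877285 F [ 0.4 -0.1 -0.2] zaxis [-0.e+00  1.e-04 -1.e+00]
to start [-0.0005 -0.1332 -0.    ]
```

Moved 44.5 mm, so about 6.5 mm remain. I'll continue in small steps.

```bash
python3 -m handwheel '[[[0,0,0,0,0.001,0,0],[0,0,0,0,0.001,0,0],[0,0,0,0,0.001,0,0],[0,0,0,0,0.001,0,0],[0,0,0,0,0.0005,0,0]]]' | grep -E "force|pos"
python3 -m handwheel '[[[0,0,0,0,0.0005,0,0],[0,0,0,0,0.0005,0,0]]]'| grep -E "force|pos"
python3 -m handwheel '[[[0,0,0,0,0.0005,0,0],[0,0,0,0,0.0005,0,0]]]'| grep -E "force|pos"
```

```text
tcp_pos: [0.5703, -0.0405, 0.0197]
wrist_force: [0.2, -2.4, -0.8]
gripper_force: 0.8
tcp_pos: [0.5701, -0.0396, 0.0197]
wrist_force: [0.7, -2.2, 0.5]
gripper_force: 0.8
tcp_pos: [0.5698, -0.0386, 0.0197]
wrist_force: [1.0, -1.7, 0.4]
gripper_force: 0.8
```

```bash
for i in 1; do python3 -m handwheel '[[[0,0,0,0,0.0005,0,0],[0,0,0,0,0.0005,0,0]]]' | grep -E "force|pos"
python3 -m handwheel '[[[0,0,0,0,0.0005,0,0]]]'| grep -E "force|pos"; done
python3 rep.py
```

```text
tcp_pos: [0.5696, -0.0376, 0.0198]
wrist_force: [1.4, -2.0, -0.5]
gripper_force: 0.8
tcp_pos: [0.5696, -0.0374, 0.0198]
wrist_force: [1.6, -4.6, -1.4]
gripper_force: 2.3
t 11.2 along 0.2327 side 0.0004 z 0.0198 yawerr 0.01 w 0.005658579936087749 F [ 1.6 -4.6 -1.4] zaxis [ 2.e-04 -5.e-04 -1.e+00]
to start [-4.000e-04 -1.407e-01  1.000e-04]
```

Force is rising as the row meets the stop. I'll confirm with one or two more small steps.

```bash
python3 -m handwheel '[[[0,0,0,0,0.0005,0,0],[0,0,0,0,0,0,0]]]' | grep -E "force|pos"
python3 -m handwheel '[[[0,0,0,0,0.0005,0,0],[0,0,0,0,0,0,0]]]'| grep -E "force|pos"
python3 rep.py
```

```text
tcp_pos: [0.5697, -0.0374, 0.02]
wrist_force: [2.5, -5.6, -1.1]
gripper_force: 2.7
tcp_pos: [0.5697, -0.0373, 0.0201]
wrist_force: [2.6, -7.2, 0.1]
gripper_force: 3.6
t 11.6 along 0.2328 side 0.0002 z 0.0201 yawerr 0.01 w 0.0029322399606770107 F [ 2.6 -7.2  0.1] zaxis [ 8.0e-04 -1.4e-03 -1.0e+00]
to start [-0.0002 -0.1408  0.0002]
```

Stalled after 52 mm against 51 mm predicted. Now I'll back straight off, lift and look.

```bash
python3 -m handwheel '[[[0,0,0,0,-0.001,0,0],[0,0,0,0,-0.002,0,0],[0,0,0,0,-0.008,0,0],[0,0,0,0,-0.012,0,0],[0,0,0,0,-0.012,0,0],[0,0,0,0,0,-0.03,0],[0,0,0,0,0,-0.04,0],[0,0,0,0,0,-0.04,0],[0,0,0,0,0,-0.04,0],[0,0,0,0,0,-0.02,0],[0,0,0,0.03,0,0,0],[0,0,0,0.03,0,0,0]]]' >/dev/null
python3 -m handwheel '[[[0,0,0,0.02,0.04,0,0],[0,0,0,0,0.04,0,0],[0,0,0,0,0.04,0,0],[0,0,0,0,0,0,0],[0,0,0,0,0,0,0],[0,0,0,0,0,0,0]]]' >/dev/null
python3 - <<'E'
from rep import *
np.save("T.npy",tool())
cv2.imwrite("pics/w3.png",cams.capture("wrist")[:,:,::-1])
im=cams.capture("scene")[150:290,145:345,::-1]
cv2.imwrite("pics/s3.png",cv2.resize(im,None,fx=4,fy=4,interpolation=cv2.INTER_CUBIC))
E
```

```text
t 13.4 along 0.3182 side 0.0804 z 0.1897 yawerr -0.06 w 0.0014857126672613511 F [-0.2 -0.6  0.1] zaxis [-2.e-04 -1.e-04 -1.e+00]
to start [-0.0807 -0.2261  0.    ]
```

View pics/w3.png

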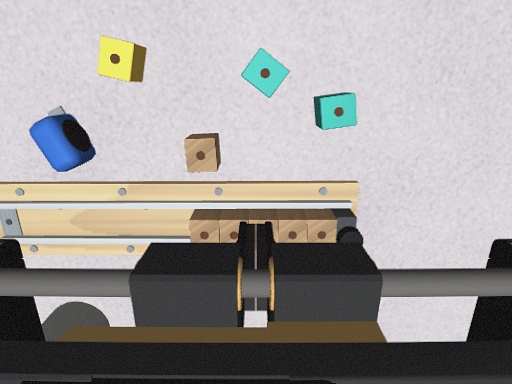

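View pics/s3.png

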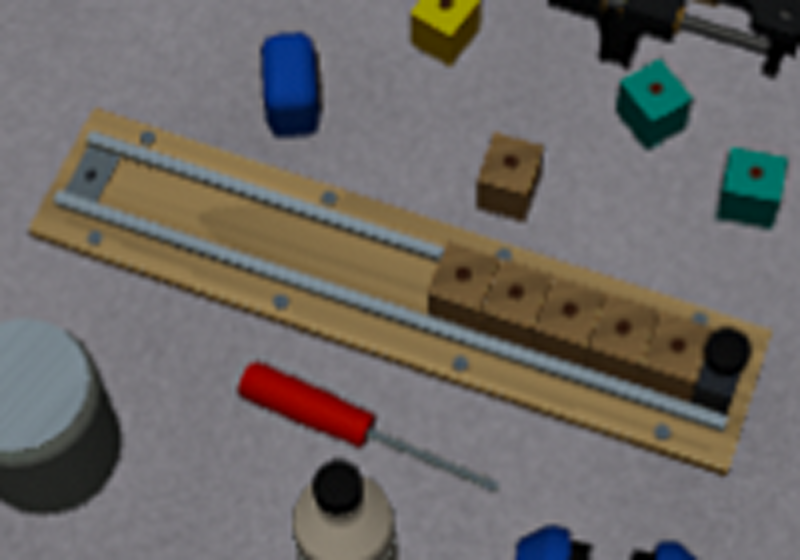

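Both views show the row closed against the stop, with dots at crop (463,274) to (677,345), and everything else in place. I'll check the numbers and hand it in if they agree.

Run:
```python
from rep import *
a=[]
for p in ((463,274),(516,291),(570,309),(623,327),(677,345)):
    q=pt("scene",(145+(p[0]+.5)/4-.5,150+(p[1]+.5)/4-.5),.052)[:2]-C;a.append(q@u)
a=np.array(a);print(a.round(4),"expected",[.259,.293,.327,.361,.395])
if abs(a-np.array([.259,.293,.327,.361,.395])).max()<.002: print(r.finish_job())
```

```text
t 13.5 along 0.3179 side 0.0805 z 0.1896 yawerr -0.11 w -0.0031847579503150644 F [-0.2 -0.1 -0.1] zaxis [-5.e-04 -2.e-04 -1.e+00]
to start [-0.0809 -0.2258 -0.    ]
[0.259  0.293  0.3274 0.361  0.3949] expected [0.259, 0.293, 0.327, 0.361, 0.395]
the job is handed in; nothing more can be done
None
```

The five blocks were pushed as one closed row until the leading block sat against the end stop (final positions within 0.5 mm of expected in the camera check), nothing else was moved, and the job was handed in at about 13.5 s.

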